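# Reset the ratchet reading stand to its second notch

### The arm

A 7-joint arm with a two-finger parallel gripper is mounted at the origin on the work surface. World frame = base frame: x ahead of the robot, y to its left, z up, the work surface at z = 0. Lengths are in m, angles in rad, forces in N, time in s.
With the tool pointing down it reaches from about 0.4 to 0.85 m from the base axis. Payload 10.4 kg.
Tool frame: the origin (TCP) lies midway between the tips of the shut fingers; the grasp point (between the pads) lies 19 mm behind it; z points along the fingers, x is the direction in which the jaws open and shut, and the axes are right-handed (so a half turn about z gives the same grasp; the last joint's range is limited). The gripper opens to 85 mm and grips with 20 to 120 N. Pads are 22 mm wide; open, the fingers measure 114 mm over their backs; the gripper's body (76 mm by 85 mm) begins 54 mm behind the grasp point. The pads swing forward as they close: fully open they stand 13 mm farther back than shut.
Start: joints at [-1.232, 0.332, -0.065, 1.46, 0.022, 1.35, -0.088], TCP at [0.221, 0.585, 0.231] pointing down, gripper open.
Joint ranges: [-2.6, 2.6], [-0.5, 2.12], [-1.47, 1.34], [0.16, 2.42], [-1.27, 4.41], [0.06, 2.06], [-2.6, 2.6]. Speed limits (rad/s): [2.22, 2.22, 2.79, 2.79, 3.14, 3.14, 3.14].

### API

Orientations are given as a unit quaternion [x, y, z, w].
In Python, from workcell import manip, cams gives the robot as it stands.
- The arm moves only by the tool move_arm, never from a script. Its argument "moves" is a list of rows, each a list of 7 numbers: the turn, a rotation vector about the tool's x, y, z in degrees, then the shift along the tool's x, y, z in m, then the finger opening in m, from 0 to 0.0854. A call has 1 to 10 rows; each row is the pose to reach, as a shift and turn from the pose commanded when the call began, along the tool's axes at that moment; what a row does not reach only later rows make up. A row lasts 1/10 s, in which the tool goes at most 50 mm and 8.59 degrees, less where a joint would pass 70% of its speed; a pose out of reach is approached as far as the arm can. A call with a gripper value outside its range is refused whole. The fingers move at their own pace and stop on an object; "grip_force" is the grip in N (left out, the last holds). Time passes only in rows, so rows that repeat a pose let the fingers close. It gives the time, the measured TCP pose, the force and the opening at its end, in the units of the state.
- manip.get_obs(): the state, without advancing time (a new reading comes with each control period).
- cams.camera(name): name is "scene" or "top" or "wrist"; returns the picture (420x560x3 uint8, red, green, blue); there is no depth.
- cams.camera_params(name): a dict with "fx", "fy", "cx", "cy" (pixels), "xyz" and "rotation" of the camera in the world. Camera axes: x right, y up, looking along -z (the intrinsics and any distortion apply to the point x, -y, -z); pixel columns grow to the right and rows downward; lengths in m; the calibration is good to about 2 mm. A picture is of the moment at which its call begins: read the wrist's pose just before it. camera_params takes no time and is no camera call; for the wrist camera it gives the pose at the moment of the call.
- manip.hand_in(): hands the job in, once; it reports no verdict.
The state is a dict: "clock": time; "joint_pos": joint angles; "joint_velocities": joint speeds; "tau": joint torques, N m; "position": TCP position; "ee_rot": TCP orientation; "ft_force": force on the tool from outside, world axes, zero at the start; "torque": the same for the moment, N m; "grip_width": opening from 0.0 (shut) to 1.0 (fully open).
Only numpy, scipy, OpenCV 4.12 (cv2) and the standard library are available. Lean on these libraries where they do the work, as an engineer would, in place of code of your own. Each camera call takes 0.05 s, during which the arm holds its last target. There are 200 camera calls.

### The job

The white reading board on the bench stand has been propped too steep. Lift it gently by its bar handle past its top notch until it meets the red buffer, which throws the pawl clear; let it down all the way onto its rests so that the pawl springs back; then raise it to the second notch from the bottom and leave it propped there with your hand off it. Never let the board drop or force it against the buffer, the rests or the pawl, and leave everything else on the bench as it stands.

Things in the scene. Friction and masses are not known exactly. Their poses are not given: they have to be found in the camera images.
- reading_board: White board, 196 mm from hinge to free edge, 250 wide, 8 thick, hinged along its near edge; with a bar handle. Origin: on the hinge axis, mid-width, 85 mm over the bench; x along the board to the handle, y along the hinge, z out of its upper face. Tilt (z to vertical) is 0 on its rests, grows as the bar rises. It weighs 2 to 4 N at the bar and falls if unpropped.
- handle (a point): Centre of the bar handle: 12 mm round steel bar, 136 mm long along the board's y, an arm to the board at each end (125 mm free between arms). It lies in the board's plane 250 mm from the hinge axis, 50 mm beyond the board's edge; nothing is under it. Axes as the board. 85 mm over the bench when flat, about 305 mm at the top buffer.
- hinge (a point): Fixed point of the grey stand on the hinge axis, mid-width, 85 mm over the bench. x is level, towards the handle side (handle at x = 250 mm cos tilt, z = 250 mm sin tilt from here), y along the hinge, z up. The stand reaches 37 mm behind, 205 in front, 148 to +y and 182 to -y, where the ratchet's cheek plate is 151 mm high.
- pawl: Blue sprung pawl at the stand's -y side, on a notched steel plate clamped to the board. Rising, it clicks; let down, the notch below catches (over 80 N here, some 30 N at the bar, is force). Props at about 15, 24, 33, 42, 51 deg tilt, throws near 59, buffer near 61.5; but the plate's clamping, unseen, shifts all of these together by up to 4 deg either way. Origin: on its pivot axis, mid-width.
- kick_lug (a point): Brass lug under the board's edge, 85 mm from the hinge; its middle. Once thrown, the pawl stays clear while the board comes down, until between about 9 and 3 deg of tilt this lug pushes the pawl's tail back over its dead centre: about 3 N downwards at the bar, a little more than a light board's own weight. From there the board goes on to its rests and the notches catch again.
- top_buffer: Red buffer block, 16 x 14 x 10 mm, firm, on an arm of the ratchet's cheek plate. A stop pin on the board's plate, 100 mm from the hinge, meets it at the top of the lift: 1 N at the bar makes 2.5 N here; more than 75 N here, some 30 N at the bar, is forcing it. Origin: on the bench under the hinge, mid-width; axes as the stand.
- rests: Two black rubber rests (soft, 8 N per mm together), 18 mm diameter, on posts of the stand, 190 mm in front of the hinge and 60 mm to each side; the board's underside lies on them at tilt 0, 81 mm over the bench. More than 45 N here, some 30 N at the bar, is forcing it. Origin: on the bench under the hinge, mid-width; axes as the stand.
- oil_bottle: Amber bottle of 64 mm diameter, 150 mm tall, beside the stand. Origin: centre of its underside.
- dark_bottle: Dark bottle with a red cap, 60 mm diameter, 140 mm tall, beside the stand. Origin: centre of its underside.
- beaker: Glass beaker of 70 mm diameter, 85 mm tall, beside the stand. Origin: centre of its underside.
- scoop: Steel lab spatula, 170 mm long, lying beside the stand. Origin: under its middle.
- stopwatch: Yellow round timer of 56 mm diameter, 16 mm thick, beyond the stand. Origin: centre of its underside.
- sample_can: Sample can of 72 mm diameter, 110 mm tall, beyond the stand. Origin: centre of its underside.
- hydrometer_jar: Amber glass hydrometer jar, 54 mm wide on an 80 mm foot, 196 mm tall, off to the right. Origin: centre of its underside.

How it is judged:
On the way, in this order (a step that is already met when the one before it is completed fails the run):
1. the board has been lifted past its top notch onto the top buffer (at least 2 N there) (angle between reading_board's own z axis and vertical above 0.95 rad and contact force between top_buffer and anything else above 2 N), for 0.05 s.
2. the board has been let down onto its rests (tilt under 1.5 deg) (angle between reading_board's own z axis and vertical below 0.026 rad), for 0.2 s.
At the end, for the whole second after the job is handed in: The board stands still, propped by the ratchet alone in the second notch from the bottom (tilt between 19.4 and 28.4 deg, whatever the plate's clamping), and nothing holds it (angle between reading_board's own z axis and vertical between 0.339 and 0.496 rad and angular speed of reading_board below 0.05 rad/s and contact force between the fingers and reading_board below 0.1 N); the robot touches nothing.
It fails at once if the board is dropped (it swings faster than 2 rad/s) (angular speed of reading_board above 2 rad/s).
It fails at once if the board is forced against its top buffer (more than 75 N there, some 30 N at the bar) (contact force between top_buffer and anything else above 75 N).
It fails at once if the board is slammed or pressed hard onto its rests (more than 45 N there, some 30 N at the bar) (contact force between rests and anything else above 45 N).
It fails at once if the board is forced down on the pawl (more than 80 N there, some 30 N at the bar) (contact force between pawl and anything else above 80 N).
It fails at once if something standing on the bench is shifted by more than 20 mm (distance of any of oil_bottle, dark_bottle, beaker, scoop, stopwatch, sample_can, hydrometer_jar from where it was at the start of the episode above 0.02 m).
It also fails if it takes over 67 s, if anything falls off the work surface, if the arm or the gripper's body presses on something with over 40 N, if the wrist force passes 120 N, or if a joint passes its speed limit or range.

## Working session

There is one attempt and no reset: what is moved stays moved. The work goes in short steps, Python scripts to look and compute and a tool call to move; the robot and the scene stay as the last step left them, time stands still between calls to the robot, and variables do not carry over. Pictures are saved under pics/ and viewed, about 8 in all and at most 12, crops included, and the job is handed in when it is done.

Besides the shell and the picture viewer there is one more tool, called after ">>>" in YAML: its name, and indented under it one key for each argument. move_arm: Moves the arm, as the interface text tells. Its arguments: {"type":"object","properties":{"moves":{"type":"array","items":{"type":"array","items":{"type":"number"}}},"grip_force":{"type":"number"}},"required":["moves"]}

```bash
mkdir -p pics; python3 - <<'E'
from workcell import manip,cams
import cv2
o=manip.get_obs();print(o)
for n in("scene","top"):
    p=cams.camera_params(n);print(n,p)
    cv2.imwrite(f"pics/{n}0.png",cv2.cvtColor(cams.camera(n),cv2.COLOR_RGB2BGR))
E
```

```text
{'clock': 0.0, 'joint_pos': array([-1.23161259,  0.33285161, -0.06469812,  1.46096123,  0.02161236,
        1.34986776, -0.0884631 ]), 'joint_velocities': array([ 8.36762823e-04,  8.67867209e-05, -1.51411915e-03,  5.68375833e-05,
        6.06629802e-05, -8.39866930e-04,  1.40288747e-03]), 'tau': array([-1.23698424e-03, -6.25447941e+01,  4.83413832e-02, -3.91623759e+01,
        1.60022685e-02,  9.89359076e-03,  2.94560685e-06]), 'position': array([0.22109204, 0.58418939, 0.23051907]), 'ee_rot': array([ 8.22765761e-01,  5.68380170e-01, -5.49828412e-04,  4.26748316e-04]), 'ft_force': array([ 0.16691715, -0.27259798,  0.06624153]), 'torque': array([0.02775144, 0.04831345, 0.07444621]), 'grip_width': 0.9990088452387789}
scene {'fx': 495.5598654870853, 'fy': 495.5598654870853, 'cx': 277.99506997207715, 'cy': 207.86201499925937, 'xyz': array([ 1.2743526 , -0.15480892,  1.2033708 ]), 'rotation': array([0.21959197, 0.18466524, 0.61990811, 0.73033695])}
top {'fx': 542.8514366135778, 'fy': 542.8514366135778, 'cx': 284.2215711133575, 'cy': 198.8347917892585, 'xyz': array([ 0.3011441 , -0.02308075,  1.61404284]), 'rotation': array([ 0.04763514, -0.06289326, -0.69635211,  0.71335059])}
```

View pics/scene0.png

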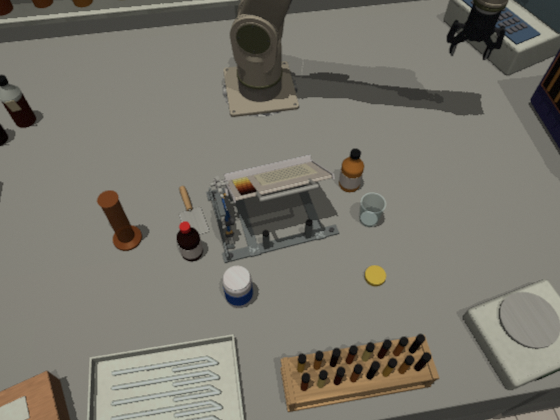

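View pics/top0.png

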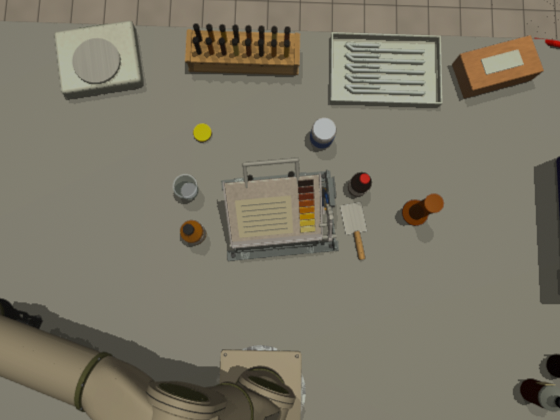

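The top view shows the board and stand at about (280,215), with the handle at about (272,162) on the far (+x) side. I'll zoom in to get precise pixels.

```bash
python3 - <<'E'
import cv2,numpy as np
a=cv2.imread("pics/top0.png")[145:270,210:350]; b=cv2.imread("pics/scene0.png")[145:270,195:345]
a=cv2.resize(a,None,fx=4.2,fy=4.2,interpolation=3);b=cv2.resize(b,None,fx=4.8,fy=4.8,interpolation=3)
cv2.imwrite("pics/ta.png",a);cv2.imwrite("pics/sb.png",b);print(a.shape,b.shape)
E
```

```text
(525, 588, 3) (600, 720, 3)
```

View pics/ta.png

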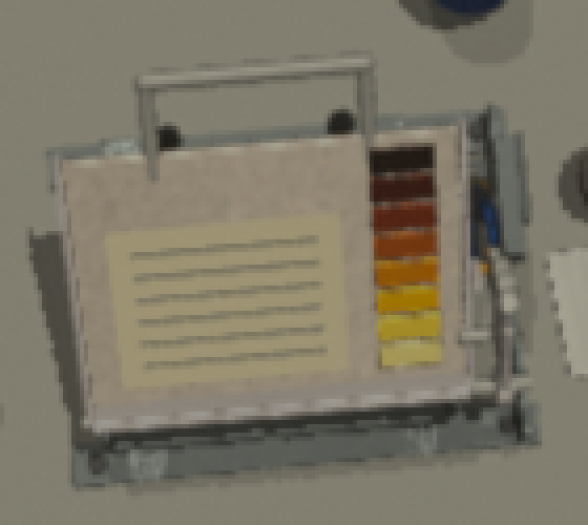

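View pics/sb.png

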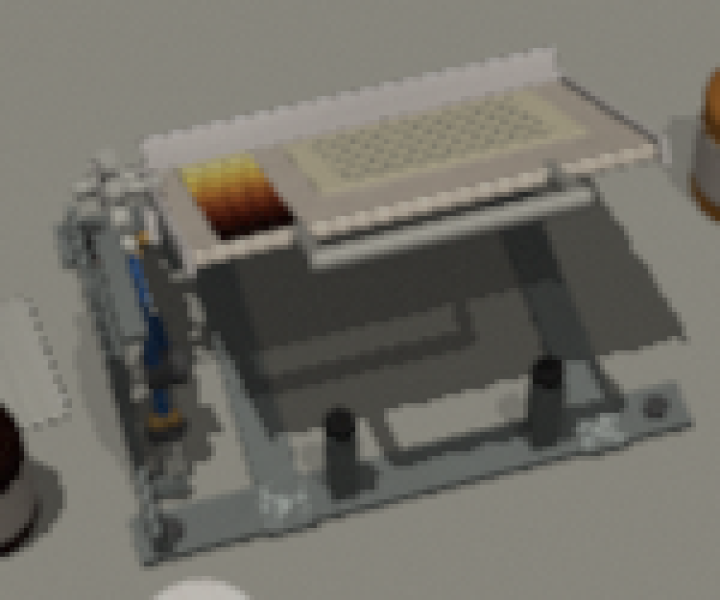

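The top crop puts the bar at (242.9,164)–(299.3,160.2). The scene crop shows the same bar, the board edge and the rests. I'll fit hinge x, y, yaw and tilt to these.

```bash
cat > h.py <<'E'
import numpy as np
from scipy.spatial.transform import Rotation as R
from scipy.optimize import least_squares
from workcell import manip,cams
def proj(n,P,p=None):
    p=p or cams.camera_params(n)
    q=R.from_quat(p["rotation"]).inv().apply(np.atleast_2d(P)-p["xyz"])
    return np.c_[p["cx"]+p["fx"]*q[:,0]/-q[:,2], p["cy"]+p["fy"]*q[:,1]/q[:,2]]
def ground(n,uv,z=0):
    p=cams.camera_params(n)
    d=R.from_quat(p["rotation"]).apply([(uv[0]-p["cx"])/p["fx"],-(uv[1]-p["cy"])/p["fy"],-1])
    return p["xyz"]+d*(z-p["xyz"][2])/d[2]
def pt(v,r,y,off=0,fixed=None):
    hx,hy,yaw,t=v
    l=np.array(fixed) if fixed else np.array([r*np.cos(t)-off*np.sin(t),y,r*np.sin(t)+off*np.cos(t)])
    return R.from_euler('z',yaw).apply(l)+[hx,hy,.085]
E
python3 - <<'E'
from h import *
F=lambda y:(0,0,0,(.19,y,-.004))
obs=[("top",(242.9,164),(.25,.068)),("top",(299.3,160.2),(.25,-.068)),
("top",(224.3,183.1),(.196,.125,.004)),("top",(320,175.2),(.196,-.125,.004)),
("scene",(260,199.2),(.25,-.068)),("scene",(319.6,186),(.25,.068)),
("scene",(234.6,199.2),(.196,-.125,-.004)),("scene",(332.5,176.7),(.196,.125,-.004)),
("scene",(265.8,231.5),F(-.06)),("scene",(309.2,221),F(.06)),("top",(291,173.1),F(-.06))]
pp={n:cams.camera_params(n) for n in("top","scene")}
f=lambda v:np.concatenate([proj(n,pt(v,*a),pp[n])[0]-u for n,u,a in obs])
s=least_squares(f,[.4,0,0,.8],loss="soft_l1")
print(s.x,np.degrees(s.x[2:])); print(f(s.x).reshape(-1,2).round(1))
print("bar",pt(s.x,.25,0))
for n,u,z in [("can",(323,128),.11),("dark",(361,184),.0),("oil",(191,232),.08),("beaker",(185,187),.04),("watch",(202,132),.016)]: print(n,ground("top",u,z).round(3))
E
```

```text
[ 0.42185482 -0.03589073  0.10932588  0.69279485] [ 6.26391165 39.69422119]
[[ 2.1  0. ]
 [-1.7 -0.4]
 [ 0.8  1.7]
 [ 0.   1.9]
 [ 1.9 -0.6]
 [-2.6 -0. ]
 [ 0.9  0.5]
 [ 0.3  0.9]
 [ 0.3  0.9]
 [ 0.5  1. ]
 [ 1.2  0.6]]
bar [ 0.61307237 -0.01490202  0.24467255]
can [ 0.747 -0.16   0.11 ]
dark [ 0.608 -0.287  0.   ]
oil [0.442 0.207 0.08 ]
beaker [0.577 0.237 0.04 ]
watch [0.752 0.199 0.016]
```

```bash
cat >> h.py <<'E'
HX,HY,YAW=.4219,-.0359,.1093
def barpose(tdeg,up=0.,dr=0.):
    """TCP target holding the bar at tilt tdeg, tool down, jaws along stand x"""
    p=pt((HX,HY,YAW,np.radians(tdeg)),.25,0)+[0,0,-.019+up]
    c,s=np.cos(YAW),np.sin(YAW)
    return p,R.from_matrix(np.array([[c,s,0],[s,-c,0],[0,0,-1]]).T)
def delta(p0,r0,p,r):
    return np.degrees((r0.inv()*r).as_rotvec()).round(2),r0.inv().apply(p-p0).round(4)
def cur():
    o=manip.get_obs();return o["position"],R.from_quat(o["ee_rot"])
E
python3 - <<'E'
from h import *
p,r=barpose(39.7,.15);p0,r0=cur()
print(p,delta(p0,r0,p0+[0,0,.17],r0),delta(p0,r0,p,r))
E
```

```text
[ 0.61310208 -0.01491799  0.37569195] (array([0., 0., 0.]), array([-0.0002,  0.    , -0.17  ])) (array([4.000e-02, 6.000e-02, 6.301e+01]), array([-0.4218,  0.5787, -0.1445]))
```

>>> move_arm:
  moves:
    - [0,0,0,0,0,-0.05,0.045]
    - [0,0,0,0,0,-0.1,0.045]
    - [0,0,0,0,0,-0.15,0.045]
    - [0,0,5,-0.03,0.04,-0.15,0.045]
    - [0,0,10,-0.06,0.08,-0.15,0.045]
    - [0,0,15,-0.09,0.12,-0.15,0.045]
    - [0,0,20,-0.12,0.16,-0.15,0.045]
    - [0,0,25,-0.15,0.2,-0.15,0.045]
    - [0,0,30,-0.18,0.24,-0.15,0.045]
    - [0,0,35,-0.21,0.28,-0.15,0.045]
  grip_force: 25

```text
clock: 1.1
position: [0.4094, 0.287, 0.3811]
ee_rot: [0.956, 0.293, -0.0, -0.0]
ft_force: [1.1, 0.4, 0.8]
grip_width: 0.529
```

```bash
python3 - <<'E'
from h import *
p,r=barpose(39.7,.12);p0,r0=cur()
print(p0,p,delta(p0,r0,p,r))
E
```

```text
[0.40939274 0.28700563 0.38114996] [ 0.61310208 -0.01491799  0.34569195] (array([-1.00e-02,  1.00e-02,  2.78e+01]), array([-0.0004,  0.3642,  0.0354]))
```

>>> move_arm:
  moves:
    - [0,0,5,0,0.045,0,0.045]
    - [0,0,10,0,0.09,0,0.045]
    - [0,0,15,0,0.135,0,0.045]
    - [0,0,20,0,0.18,0,0.045]
    - [0,0,24,0,0.225,0,0.045]
    - [0,0,27.8,0,0.27,0.01,0.045]
    - [0,0,27.8,0,0.32,0.02,0.045]
    - [0,0,27.8,0,0.364,0.035,0.045]
    - [0,0,27.8,0,0.364,0.035,0.045]
    - [0,0,27.8,0,0.364,0.035,0.045]

```text
clock: 2.1
position: [0.6137, -0.0128, 0.3451]
ee_rot: [0.998, 0.055, -0.001, 0.0]
ft_force: [-0.1, 0.9, 0.6]
grip_width: 0.528
```

```bash
python3 - <<'E'
from h import *
import cv2
p,r=barpose(39.7,0);p0,r0=cur()
print(p0,p,delta(p0,r0,p,r))
pw=cams.camera_params("wrist");print(pw)
print(proj("wrist",[pt((HX,HY,YAW,np.radians(39.7)),.25,y) for y in(-.0625,0,.0625)],pw))
cv2.imwrite("pics/w1.png",cv2.cvtColor(cams.camera("wrist"),cv2.COLOR_RGB2BGR))
E
```

```text
[ 0.61365701 -0.01280483  0.3451241 ] [ 0.61310208 -0.01491799  0.22569195] (array([0.03, 0.12, 0.08]), array([-0.0005,  0.002 ,  0.1194]))
{'fx': 365.9687305842353, 'fy': 365.9687305842353, 'cx': 278.38842386144194, 'cy': 205.61885638247637, 'xyz': array([0.60627429, 0.05715895, 0.4866686 ]), 'rotation': array([-0.14100944, -0.00660414,  0.05559523,  0.98842394])}
[[277.29786979 289.48494944]
 [277.46697809 208.33291557]
 [277.6612167  115.12129331]]
```

View pics/w1.png

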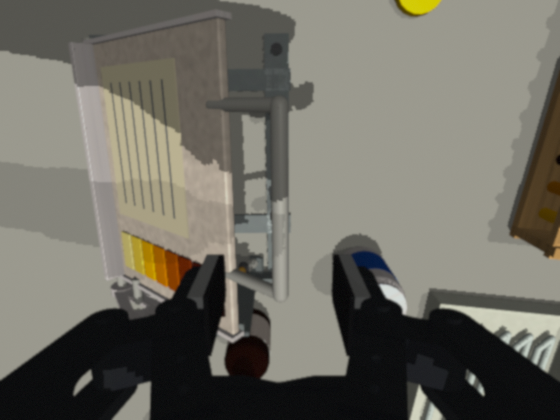

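The wrist view shows the bar along column 280, rows 98–298. I predicted 277.5, so the error is under 2 mm, and the jaws straddle the bar. Next I descend and grip.

>>> move_arm:
  moves:
    - [0,0,0,0.001,0,0.03,0.045]
    - [0,0,0,0.001,0,0.06,0.045]
    - [0,0,0,0.001,0,0.085,0.045]
    - [0,0,0,0.001,0,0.105,0.045]
    - [0,0,0,0.001,0,0.119,0.045]
    - [0,0,0,0.001,0,0.119,0.045]
    - [0,0,0,0.001,0,0.119,0.02]
    - [0,0,0,0.001,0,0.119,0.01]
    - [0,0,0,0.001,0,0.119,0.0]
    - [0,0,0,0.001,0,0.119,0.0]
  grip_force: 30

```text
clock: 3.15
position: [0.6148, -0.0116, 0.2281]
ee_rot: [0.998, 0.056, 0.0, -0.0]
ft_force: [-3.2, -0.3, 2.8]
grip_width: 0.123
```

>>> move_arm:
  moves:
    - [0,0,0,0,0,0,0]
    - [0,0,0,0,0,0,0]

```text
clock: 3.35
position: [0.615, -0.0115, 0.2278]
ee_rot: [0.998, 0.057, 0.0, -0.0]
ft_force: [-2.6, 0.7, 3.4]
grip_width: 0.126
```

```bash
python3 - <<'E'
from h import *
p0,r0=cur();o=manip.get_obs();print(p0,o["ft_force"],o["torque"],o["grip_width"])
for t in (39.7,42,44,46,48,50,52,54,56,58,60,62):
    p,r=barpose(t); q,_=barpose(39.7); print(t,p.round(4),r0.inv().apply(p-q).round(4))
E
```

```text
[ 0.61498449 -0.01154606  0.22784169] [-2.60815662  0.70129501  3.39994161] [0.08424651 0.42436306 0.0587757 ] 0.1255388026696209
39.7 [ 0.6131 -0.0149  0.2257] [0. 0. 0.]
42 [ 0.6066 -0.0156  0.2333] [-0.0066 -0.     -0.0076]
44 [ 0.6007 -0.0163  0.2397] [-0.0125 -0.0001 -0.014 ]
46 [ 0.5945 -0.017   0.2458] [-0.0187 -0.0001 -0.0202]
48 [ 0.5882 -0.0177  0.2518] [-0.025  -0.0001 -0.0261]
50 [ 0.5816 -0.0184  0.2575] [-0.0316 -0.0001 -0.0318]
52 [ 0.5749 -0.0191  0.263 ] [-0.0384 -0.0002 -0.0373]
54 [ 0.568  -0.0199  0.2683] [-0.0454 -0.0002 -0.0426]
56 [ 0.5609 -0.0207  0.2733] [-0.0525 -0.0002 -0.0476]
58 [ 0.5536 -0.0214  0.278 ] [-0.0598 -0.0002 -0.0524]
60 [ 0.5462 -0.0223  0.2825] [-0.0673 -0.0003 -0.0569]
62 [ 0.5386 -0.0231  0.2867] [-0.0749 -0.0003 -0.0611]
```

>>> move_arm:
  moves:
    - [0,0,0,-0.0033,0,-0.0038,0]
    - [0,0,0,-0.0066,0,-0.0076,0]
    - [0,0,0,-0.0095,0,-0.0108,0]
    - [0,0,0,-0.0125,0,-0.014,0]
    - [0,0,0,-0.0156,0,-0.0171,0]
    - [0,0,0,-0.0187,0,-0.0202,0]
    - [0,0,0,-0.0218,0,-0.0231,0]
    - [0,0,0,-0.025,0,-0.0261,0]
    - [0,0,0,-0.0283,0,-0.029,0]
    - [0,0,0,-0.0316,0,-0.0318,0]

```text
clock: 4.35
position: [0.5842, -0.0152, 0.2604]
ee_rot: [0.998, 0.057, 0.002, -0.0]
ft_force: [7.0, 0.9, 2.5]
grip_width: 0.122
```

```bash
cat >> h.py <<'E'
def est():
    p,_=cur(); l=R.from_euler('z',-YAW).apply(p+[0,0,.019]-[HX,HY,.085])
    o=manip.get_obs();print("tilt",np.degrees(np.arctan2(l[2],l[0])),"rad",np.hypot(l[0],l[2]),"y",l[1],o["ft_force"].round(1),o["torque"].round(2),o["clock"])
E
python3 -c "
from h import *
est()"
```

```text
tilt 49.91527455776841 rad 0.2540473561960303 y 0.0029031459710117105 [7.  0.9 2.5] [ 0.2  -1.59  0.03] 4.35
```

>>> move_arm:
  moves:
    - [0,0,0,-0.002,0,-0.0035,0]
    - [0,0,0,-0.0053,0,-0.0065,0]
    - [0,0,0,-0.0088,0,-0.0092,0]
    - [0,0,0,-0.0123,0,-0.0118,0]
    - [0,0,0,-0.0158,0,-0.0143,0]
    - [0,0,0,-0.0194,0,-0.0168,0]
    - [0,0,0,-0.0212,0,-0.018,0]
    - [0,0,0,-0.023,0,-0.0192,0]
    - [0,0,0,-0.023,0,-0.0192,0]

```text
clock: 5.25
position: [0.5607, -0.0179, 0.279]
ee_rot: [0.998, 0.056, 0.001, -0.0]
ft_force: [5.2, 0.7, 3.5]
grip_width: 0.125
```

```bash
python3 -c "
from h import *
est()"
```

```text
tilt 56.69540362498838 rad 0.25484832157968257 y 0.002785686302128658 [5.2 0.7 3.5] [ 0.07 -1.36 -0.  ] 5.25
```

>>> move_arm:
  moves:
    - [0,0,0,-0.0014,0,-0.0019,0]
    - [0,0,0,-0.0032,0,-0.003,0]
    - [0,0,0,-0.0051,0,-0.0041,0]
    - [0,0,0,-0.007,0,-0.0052,0]
    - [0,0,0,-0.007,0,-0.0052,0]

```text
clock: 5.75
position: [0.5535, -0.0187, 0.2839]
ee_rot: [0.998, 0.056, 0.0, -0.0]
ft_force: [4.4, -1.1, 3.7]
grip_width: 0.126
```

```bash
python3 -c "
from h import *
est()"
```

```text
tilt 58.6678453410748 rad 0.2551401235247554 y 0.0027514958188357306 [ 4.4 -1.1  3.7] [-0.06 -1.14  0.02] 5.75
```

>>> move_arm:
  moves:
    - [0,0,0,-0.0018,0,-0.0011,0]
    - [0,0,0,-0.0036,0,-0.0021,0]
    - [0,0,0,-0.0054,0,-0.0031,0]
    - [0,0,0,-0.0054,0,-0.0031,0]

```text
clock: 6.15
position: [0.5484, -0.0193, 0.2872]
ee_rot: [0.998, 0.056, 0.001, -0.0]
ft_force: [5.4, 0.1, 4.6]
grip_width: 0.132
```

```bash
python3 -c "
from h import *
est()"
```

```text
tilt 60.01672224073664 rad 0.25532659305088984 y 0.0027179621095329404 [5.4 0.1 4.6] [-0.05 -1.32  0.07] 6.15
```

>>> move_arm:
  moves:
    - [0,0,0,-0.0018,0,-0.001,0]
    - [0,0,0,-0.0036,0,-0.002,0]
    - [0,0,0,-0.0054,0,-0.003,0]
    - [0,0,0,-0.0054,0,-0.003,0]

```text
clock: 6.55
position: [0.5451, -0.02, 0.2892]
ee_rot: [0.998, 0.056, 0.003, 0.001]
ft_force: [22.9, -1.3, -10.1]
grip_width: 0.125
```

```bash
python3 -c "
from h import *
est()"
```

```text
tilt 60.9109079829162 rad 0.25544578333861045 y 0.0024002834440504284 [ 22.9  -1.3 -10.1] [-0.31 -4.78  0.07] 6.55
```

Buffer reached: about 23 N at the bar, which is under the limit. Now I'll work out the lowering path.

```bash
python3 - <<'E'
from h import *
_,r=barpose(0)
a,_=barpose(61.3)
print([[t]+(r.inv().apply(barpose(t)[0]-a)).round(4).tolist()[::2] for t in (60.5,59.5,58,56.5,55,53.5,52,50.5,49,47.5)])
E
```

```text
[[60.5, 0.0031, 0.0017], [59.5, 0.0068, 0.0039], [58, 0.0124, 0.0073], [56.5, 0.0179, 0.0108], [55, 0.0233, 0.0145], [53.5, 0.0286, 0.0183], [52, 0.0339, 0.0223], [50.5, 0.039, 0.0264], [49, 0.044, 0.0306], [47.5, 0.0488, 0.035]]
```

>>> move_arm:
  moves:
    - [0,0,0,0.0031,0,0.0017,0]
    - [0,0,0,0.0068,0,0.0039,0]
    - [0,0,0,0.0124,0,0.0073,0]
    - [0,0,0,0.0179,0,0.0108,0]
    - [0,0,0,0.0233,0,0.0145,0]
    - [0,0,0,0.0286,0,0.0183,0]
    - [0,0,0,0.0339,0,0.0223,0]
    - [0,0,0,0.0339,0,0.0223,0]

```text
clock: 7.35
position: [0.5771, -0.016, 0.2668]
ee_rot: [0.998, 0.057, 0.0, 0.0]
ft_force: [4.4, -0.9, 3.8]
grip_width: 0.125
```

```bash
python3 - <<'E'
from h import *
est()
_,r=barpose(0)
a,_=barpose(52)
print([[t]+(r.inv().apply(barpose(t)[0]-a)).round(4).tolist()[::2] for t in (51,50,49,48,47,46,45,44,42.5,41)])
E
```

```text
tilt 52.08982464153042 rad 0.2545542953275703 y 0.002900941506231451 [ 4.4 -0.9  3.8] [ 0.06 -1.01 -0.02] 7.35
[[51, 0.0034, 0.0027], [50, 0.0068, 0.0055], [49, 0.0101, 0.0083], [48, 0.0134, 0.0112], [47, 0.0166, 0.0142], [46, 0.0197, 0.0172], [45, 0.0229, 0.0202], [44, 0.0259, 0.0233], [42.5, 0.0304, 0.0281], [41, 0.0348, 0.033]]
```

>>> move_arm:
  moves:
    - [0,0,0,0.0034,0,0.0027,0]
    - [0,0,0,0.0068,0,0.0055,0]
    - [0,0,0,0.0101,0,0.0083,0]
    - [0,0,0,0.0101,0,0.0083,0]

```text
clock: 7.75
position: [0.5869, -0.0148, 0.2583]
ee_rot: [0.998, 0.056, -0.0, 0.0]
ft_force: [4.4, 0.0, 2.2]
grip_width: 0.124
```

>>> move_arm:
  moves:
    - [0,0,0,0.0017,0,0.0015,0]
    - [0,0,0,0.0033,0,0.0029,0]
    - [0,0,0,0.0033,0,0.0029,0]

```text
clock: 8.05
position: [0.5898, -0.0144, 0.2556]
ee_rot: [0.998, 0.056, -0.0, 0.0]
ft_force: [4.0, -1.1, 2.1]
grip_width: 0.128
```

>>> move_arm:
  moves:
    - [0,0,0,0.0016,0,0.0015,0]
    - [0,0,0,0.0032,0,0.003,0]
    - [0,0,0,0.0048,0,0.0045,0]
    - [0,0,0,0.0063,0,0.006,0]
    - [0,0,0,0.0063,0,0.006,0]

```text
clock: 8.55
position: [0.596, -0.0137, 0.2496]
ee_rot: [0.998, 0.056, -0.0, 0.0]
ft_force: [3.0, 0.4, 0.2]
grip_width: 0.122
```

```bash
python3 - <<'E'
from h import *
est()
_,r=barpose(0)
a,_=barpose(46)
print([[t]+(r.inv().apply(barpose(t)[0]-a)).round(4).tolist()[::2] for t in (44.5,43,41.5,40,38.5,37,35.5,34,32.5,31)])
a,_=barpose(31)
print([[t]+(r.inv().apply(barpose(t)[0]-a)).round(4).tolist()[::2] for t in (29.5,28,26.5,25,23.5,22,20.5,19,17.5,16)])
E
```

```text
tilt 46.2956848553056 rad 0.253981262779064 y 0.003068345061871353 [3.  0.4 0.2] [-0.01 -0.29  0.11] 8.55
[[44.5, 0.0046, 0.0046], [43, 0.0092, 0.0093], [41.5, 0.0136, 0.0142], [40, 0.0178, 0.0191], [38.5, 0.022, 0.0242], [37, 0.026, 0.0294], [35.5, 0.0299, 0.0347], [34, 0.0336, 0.04], [32.5, 0.0372, 0.0455], [31, 0.0406, 0.0511]]
[[29.5, 0.0033, 0.0057], [28, 0.0064, 0.0114], [26.5, 0.0094, 0.0172], [25, 0.0123, 0.0231], [23.5, 0.015, 0.0291], [22, 0.0175, 0.0351], [20.5, 0.0199, 0.0412], [19, 0.0221, 0.0474], [17.5, 0.0241, 0.0536], [16, 0.026, 0.0599]]
```

The board passed the top notch without catching, so the pawl is thrown clear. I'll keep lowering.

>>> move_arm:
  moves:
    - [0,0,0,0.0046,0,0.0046,0]
    - [0,0,0,0.0092,0,0.0093,0]
    - [0,0,0,0.0136,0,0.0142,0]
    - [0,0,0,0.0178,0,0.0191,0]
    - [0,0,0,0.022,0,0.0242,0]
    - [0,0,0,0.026,0,0.0294,0]
    - [0,0,0,0.0299,0,0.0347,0]
    - [0,0,0,0.0336,0,0.04,0]
    - [0,0,0,0.0372,0,0.0455,0]
    - [0,0,0,0.0406,0,0.0511,0]

```text
clock: 9.55
position: [0.6367, -0.009, 0.1985]
ee_rot: [0.998, 0.057, -0.0, -0.0]
ft_force: [1.2, 2.3, -0.0]
grip_width: 0.122
```

```bash
python3 -c "
from h import *
est()"
```

```text
tilt 31.473261777239788 rad 0.25375686663691216 y 0.0033078573131953915 [ 1.2  2.3 -0. ] [0.24 0.24 0.02] 9.55
```

>>> move_arm:
  moves:
    - [0,0,0,0.0033,0,0.0057,0]
    - [0,0,0,0.0064,0,0.0114,0]
    - [0,0,0,0.0094,0,0.0172,0]
    - [0,0,0,0.0123,0,0.0231,0]
    - [0,0,0,0.015,0,0.0291,0]
    - [0,0,0,0.0175,0,0.0351,0]
    - [0,0,0,0.0199,0,0.0412,0]
    - [0,0,0,0.0221,0,0.0474,0]
    - [0,0,0,0.0241,0,0.0536,0]
    - [0,0,0,0.026,0,0.0599,0]

```text
clock: 10.55
position: [0.6622, -0.0061, 0.1384]
ee_rot: [0.998, 0.056, -0.0, -0.0]
ft_force: [0.8, 2.5, -1.4]
grip_width: 0.121
```

```bash
python3 - <<'E'
from h import *
est()
_,r=barpose(0)
a,_=barpose(16)
print([[t]+(r.inv().apply(barpose(t)[0]-a)).round(4).tolist()[::2] for t in (15,14,13,12,11,10,9,8,7,6,5,4,3,2,1,0,-.5)])
E
```

```text
tilt 16.65780686247411 rad 0.2527189441324016 y 0.0034079532786031796 [ 0.8  2.5 -1.4] [ 0.58 -0.01  0.07] 10.55
[[15, 0.0012, 0.0042], [14, 0.0023, 0.0084], [13, 0.0033, 0.0127], [12, 0.0042, 0.0169], [11, 0.0051, 0.0212], [10, 0.0059, 0.0255], [9, 0.0066, 0.0298], [8, 0.0073, 0.0341], [7, 0.0078, 0.0384], [6, 0.0083, 0.0428], [5, 0.0087, 0.0471], [4, 0.0091, 0.0515], [3, 0.0093, 0.0558], [2, 0.0095, 0.0602], [1, 0.0096, 0.0645], [0, 0.0097, 0.0689], [-0.5, 0.0097, 0.0711]]
```

Next, down to about 6°, then creep.

>>> move_arm:
  moves:
    - [0,0,0,0.0012,0,0.0042,0]
    - [0,0,0,0.0023,0,0.0084,0]
    - [0,0,0,0.0033,0,0.0127,0]
    - [0,0,0,0.0042,0,0.0169,0]
    - [0,0,0,0.0051,0,0.0212,0]
    - [0,0,0,0.0059,0,0.0255,0]
    - [0,0,0,0.0066,0,0.0298,0]
    - [0,0,0,0.0073,0,0.0341,0]
    - [0,0,0,0.0078,0,0.0384,0]
    - [0,0,0,0.0083,0,0.0428,0]

```text
clock: 11.55
position: [0.67, -0.0053, 0.0958]
ee_rot: [0.998, 0.056, -0.001, -0.0]
ft_force: [-3.9, 3.6, -0.6]
grip_width: 0.121
```

>>> move_arm:
  moves:
    - [0,0,0,0.0003,0,0.0022,0]
    - [0,0,0,0.0005,0,0.0043,0]
    - [0,0,0,0.0007,0,0.0065,0]
    - [0,0,0,0.0008,0,0.0087,0]
    - [0,0,0,0.001,0,0.0109,0]
    - [0,0,0,0.001,0,0.013,0]

```text
clock: 12.15
position: [0.6707, -0.0051, 0.0826]
ee_rot: [0.998, 0.056, -0.001, -0.0]
ft_force: [-4.6, 2.4, -3.2]
grip_width: 0.12
```

```bash
python3 -c "
from h import *
est()"
```

```text
tilt 3.777943614012304 rad 0.25122693606054575 y 0.0034293885644631145 [-4.6  2.4 -3.2] [0.7  1.2  0.04] 12.15
```

>>> move_arm:
  moves:
    - [0,0,0,0,0,0.0022,0]
    - [0,0,0,0,0,0.0044,0]
    - [0,0,0,0,0,0.0066,0]
    - [0,0,0,0,0,0.0088,0]
    - [0,0,0,0,0,0.011,0]
    - [0,0,0,0,0,0.011,0]

```text
clock: 12.75
position: [0.6709, -0.0051, 0.0727]
ee_rot: [0.998, 0.056, -0.001, -0.0]
ft_force: [-10.9, 4.5, 7.0]
grip_width: 0.126
```

```bash
python3 -c "
from h import *
est()"
```

```text
tilt 1.5359837498363151 rad 0.2509887021554539 y 0.003424172904247665 [-10.9   4.5   7. ] [0.79 2.23 0.  ] 12.75
```

>>> move_arm:
  moves:
    - [0,0,0,-0.001,0,0.001,0]
    - [0,0,0,-0.001,0,0.002,0]
    - [0,0,0,-0.001,0,0.002,0]

```text
clock: 13.05
position: [0.671, -0.0052, 0.0719]
ee_rot: [0.998, 0.056, 0.001, -0.0]
ft_force: [-7.4, 4.7, 11.6]
grip_width: 0.122
```

```bash
python3 - <<'E'
from h import *
import cv2
est()
im=cams.camera("scene");cv2.imwrite("pics/s2.png",cv2.cvtColor(cv2.resize(im[140:265,195:345],None,fx=4.8,fy=4.8,interpolation=3),cv2.COLOR_RGB2BGR))
for t in (0,1,2,3,4):
    v=(HX,HY,YAW,np.radians(t));print(t,((proj("scene",[pt(v,.196,-.125,-.004),pt(v,.196,.125,-.004)])-[195,140])*4.8).round(0).tolist())
E
```

```text
tilt 1.3420537056309847 rad 0.25099384162639155 y 0.0033849470010089877 [-7.4  4.7 11.6] [ 0.83  1.93 -0.02] 13.05
0 [[228.0, 481.0], [665.0, 376.0]]
1 [[228.0, 478.0], [666.0, 373.0]]
2 [[228.0, 474.0], [666.0, 369.0]]
3 [[227.0, 471.0], [667.0, 366.0]]
4 [[227.0, 468.0], [667.0, 362.0]]
```

View pics/s2.png

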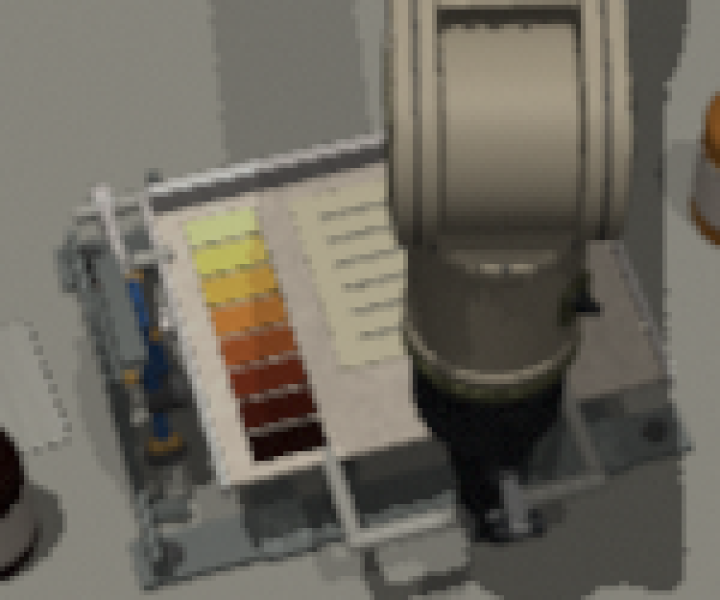

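The board edge is at (220,488)–(668,382), which corresponds to tilt ≈ 0. The force stiffness (about 5 N/mm) also matches the rests. Now I'll raise it.

>>> move_arm:
  moves:
    - [0,0,0,0,0,-0.0005,0]
    - [0,0,0,-0.0006,0,-0.0065,0]
    - [0,0,0,-0.001,0,-0.0131,0]
    - [0,0,0,-0.0016,0,-0.0199,0]
    - [0,0,0,-0.0024,0,-0.0266,0]
    - [0,0,0,-0.0031,0,-0.0335,0]
    - [0,0,0,-0.0041,0,-0.0402,0]
    - [0,0,0,-0.0052,0,-0.0469,0]
    - [0,0,0,-0.0065,0,-0.0535,0]
    - [0,0,0,-0.0079,0,-0.06,0]

```text
clock: 14.1
position: [0.6645, -0.0059, 0.1316]
ee_rot: [0.998, 0.057, 0.002, 0.0]
ft_force: [6.3, 4.0, -2.5]
grip_width: 0.122
```

```bash
python3 - <<'E'
from h import *
est()
_,r=barpose(0)
a,_=barpose(13.5)
print([[t]+(r.inv().apply(barpose(t)[0]-a)).round(4).tolist()[::2] for t in (15,16.5,18,19.5,21,22.5,24,25,26,27)])
E
```

```text
tilt 15.014195885421884 rad 0.25309228355155394 y 0.0033522772323956963 [ 6.3  4.  -2.5] [ 0.81 -1.57  0.08] 14.1
[[15, -0.0016, -0.0063], [16.5, -0.0034, -0.0126], [18, -0.0053, -0.0189], [19.5, -0.0074, -0.0251], [21, -0.0097, -0.0312], [22.5, -0.0121, -0.0373], [24, -0.0147, -0.0433], [25, -0.0165, -0.0473], [26, -0.0184, -0.0512], [27, -0.0203, -0.0551]]
```

>>> move_arm:
  moves:
    - [0,0,0,-0.0006,0,-0.0063,0]
    - [0,0,0,-0.0024,0,-0.0126,0]
    - [0,0,0,-0.0043,0,-0.0189,0]
    - [0,0,0,-0.0064,0,-0.0251,0]
    - [0,0,0,-0.0087,0,-0.0312,0]
    - [0,0,0,-0.0111,0,-0.0373,0]
    - [0,0,0,-0.0137,0,-0.0433,0]
    - [0,0,0,-0.0155,0,-0.0473,0]
    - [0,0,0,-0.0174,0,-0.0512,0]
    - [0,0,0,-0.0174,0,-0.0512,0]

```text
clock: 15.1
position: [0.6473, -0.008, 0.1834]
ee_rot: [0.998, 0.057, 0.003, -0.0]
ft_force: [6.2, 4.3, -0.7]
grip_width: 0.126
```

```bash
python3 - <<'E'
from h import *
est()
_,r=barpose(0)
a,_=barpose(26)
print([[t]+(r.inv().apply(barpose(t)[0]-a)).round(4).tolist()[::2] for t in (25.5,25,24.5,24,23.5,23,22.5,22,21.5,21)])
E
```

```text
tilt 27.33696498997659 rad 0.2556004225898539 y 0.003197969530623855 [ 6.2  4.3 -0.7] [ 0.82 -1.6   0.09] 15.1
[[25.5, 0.0009, 0.002], [25, 0.0019, 0.0039], [24.5, 0.0028, 0.0059], [24, 0.0037, 0.0079], [23.5, 0.0046, 0.0099], [23, 0.0054, 0.0119], [22.5, 0.0063, 0.0139], [22, 0.0071, 0.0159], [21.5, 0.0079, 0.018], [21, 0.0087, 0.02]]
```

>>> move_arm:
  moves:
    - [0,0,0,0.0019,0,0.002,0]
    - [0,0,0,0.0029,0,0.0039,0]
    - [0,0,0,0.0038,0,0.0059,0]
    - [0,0,0,0.0047,0,0.0079,0]
    - [0,0,0,0.0056,0,0.0099,0]
    - [0,0,0,0.0064,0,0.0119,0]
    - [0,0,0,0.0064,0,0.0119,0]

```text
clock: 15.8
position: [0.6529, -0.0073, 0.1701]
ee_rot: [0.998, 0.057, 0.001, 0.0]
ft_force: [4.1, 3.0, 0.4]
grip_width: 0.127
```

>>> move_arm:
  moves:
    - [0,0,0,0.0005,0,0.001,0]
    - [0,0,0,0.0009,0,0.002,0]
    - [0,0,0,0.0009,0,0.002,0]

```text
clock: 16.1
position: [0.6535, -0.0073, 0.1685]
ee_rot: [0.998, 0.056, 0.001, -0.0]
ft_force: [3.5, 3.5, 2.5]
grip_width: 0.123
```

>>> move_arm:
  moves:
    - [0,0,0,0.0005,0,0.001,0]
    - [0,0,0,0.0009,0,0.002,0]
    - [0,0,0,0.0009,0,0.002,0]

```text
clock: 16.4
position: [0.6542, -0.0073, 0.1667]
ee_rot: [0.998, 0.056, 0.001, -0.0]
ft_force: [0.9, 3.2, 7.8]
grip_width: 0.127
```

```bash
python3 -c "
from h import *
est()"
```

```text
tilt 23.29184028550603 rad 0.2547860156085735 y 0.003076616841330037 [0.9 3.2 7.8] [ 0.79 -0.1   0.07] 16.4
```

>>> move_arm:
  moves:
    - [0,0,0,0.0004,0,0.001,0]
    - [0,0,0,0.0004,0,0.001,0]

```text
clock: 16.6
position: [0.6545, -0.0073, 0.166]
ee_rot: [0.998, 0.056, 0.001, -0.0]
ft_force: [0.4, 3.9, 10.5]
grip_width: 0.126
```

```bash
python3 -c "
from h import *
est()"
```

```text
tilt 23.11094694945495 rad 0.25477024738577436 y 0.0030571224393613197 [ 0.4  3.9 10.5] [0.72 0.25 0.01] 16.6
```

The pawl is holding, with about 10 N of upward reaction at roughly 22°. I'll relax the push, open the fingers and withdraw.

>>> move_arm:
  moves:
    - [0,0,0,0,0,-0.001,0]
    - [0,0,0,0,0,-0.0018,0]
    - [0,0,0,0,0,-0.0018,0.012]
    - [0,0,0,0,0,-0.0018,0.016]
    - [0,0,0,0,0,-0.0018,0.02]
    - [0,0,0,0,0,-0.0018,0.03]
    - [0,0,0,0,0,-0.0018,0.04]
    - [0,0,0,0,0,-0.0018,0.045]
    - [0,0,0,0,0,-0.0018,0.045]

```text
clock: 17.5
position: [0.6538, -0.0072, 0.1663]
ee_rot: [0.998, 0.056, -0.0, -0.0]
ft_force: [0.1, 0.5, -0.2]
grip_width: 0.529
```

>>> move_arm:
  moves:
    - [0,0,0,0,0,-0.02,0.045]
    - [0,0,0,0,0,-0.05,0.045]
    - [0,0,0,0,0,-0.09,0.045]
    - [0,0,0,0,0,-0.13,0.045]
    - [0,0,0,0,0,-0.17,0.045]
    - [0,0,0,0,0,-0.2,0.045]
    - [0,0,0,0,0,-0.2,0.045]
    - [0,0,0,0,0,-0.2,0.045]
    - [0,0,0,0,0,-0.2,0.045]

```text
clock: 18.4
position: [0.6535, -0.0071, 0.365]
ee_rot: [0.998, 0.056, -0.001, -0.0]
ft_force: [-0.3, -0.2, -0.3]
grip_width: 0.529
```

```bash
python3 - <<'E'
from h import *
import cv2
est()
im=cams.camera("scene");cv2.imwrite("pics/s3.png",cv2.cvtColor(cv2.resize(im[140:265,195:345],None,fx=4.8,fy=4.8,interpolation=3),cv2.COLOR_RGB2BGR))
for t in (13,17,20,22,24,26,31):
    v=(HX,HY,YAW,np.radians(t));print(t,((proj("scene",[pt(v,.196,-.125,-.004),pt(v,.196,.125,-.004)])-[195,140])*4.8).round(0).tolist())
E
```

```text
tilt 52.024082822585974 rad 0.3792780087248046 y 0.0033716098154598136 [-0.3 -0.2 -0.3] [-0.01 -0.02  0.02] 18.4
13 [[222.0, 433.0], [670.0, 326.0]]
17 [[219.0, 414.0], [671.0, 308.0]]
20 [[216.0, 400.0], [671.0, 293.0]]
22 [[214.0, 390.0], [670.0, 283.0]]
24 [[213.0, 379.0], [670.0, 272.0]]
26 [[211.0, 368.0], [669.0, 261.0]]
31 [[205.0, 340.0], [667.0, 233.0]]
```

View pics/s3.png

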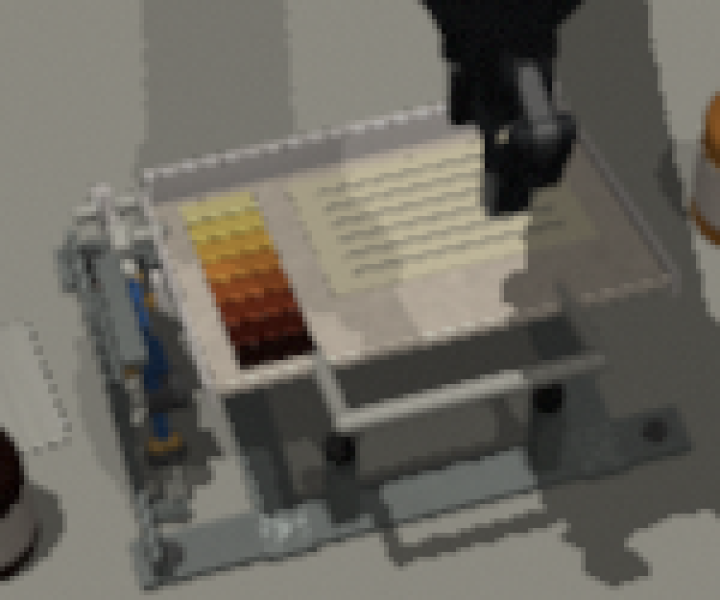

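The board's edge corners at (212,393) and (672,288) match a tilt of about 21.5°. It stands on its own and the hand is clear, so I'm handing in.

```bash
python3 -c "
from workcell import manip
print(manip.hand_in())"
```

```text
the job is handed in; nothing more can be done
None
```

The board is propped in the second notch from the bottom, and I handed the job in at 18.4 s with the hand clear. The hand-in gives no verdict.

- **Lift:** I gripped the bar and raised it to the red buffer. The push there was about 23 N at the bar, roughly 57 N at the buffer, against a limit of 75 N.
- **Let down:** The board came past the top notch without catching, so the pawl had been thrown clear. It went down onto its rests at about 15 N at the bar. The scene picture there showed a tilt of about 0.
- **Reset:** I didn't see the pawl spring back directly. Its catching the board later shows that it did.
- **Propped:** I raised it to about 26° and let it down until the pawl carried 10 N or more. Then I eased off, opened the fingers and lifted clear.

**Last checks:** The picture after release shows the board standing alone at about 21.5–22°. The allowed range is 19.4–28.4°, and I estimate the neighbouring notches at about 13° and 31°. The force on the tool was near zero.

**Disagreement:** The tilt worked out from the arm's position read about 1° too high throughout, because the bar sat a few mm low in the pads. I allowed for this. I didn't re-measure the other items on the bench. I kept the path clear of them, and no unexpected contact force showed up.

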